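# Set the patty press depth dial from the slack side and prove the stroke

## Robot

A 7-joint arm with a two-finger parallel gripper is mounted at the origin on the work surface. World frame = base frame: x ahead of the robot, y to its left, z up, the work surface at z = 0. Lengths are in m, angles in rad, forces in N, time in s.
With the tool pointing down it reaches from about 0.425 to 0.95 m from the base axis. Payload 4.7 kg.
Tool frame: the origin (TCP) lies on the centre line of the jaws, within the pads' length; the fingertips stand robot.nose_length ahead of it and the grasp point (between the pads) lies 8 mm behind it (robot.nose_length is the distance from the TCP to the fingertips, in m); z points along the fingers, y is the line along which they close (so a half turn about z gives the same grasp; the last joint's range is limited). The gripper opens to 85 mm and grips with 20 to 120 N. Pads are 22 mm wide; open, the fingers measure 114 mm over their backs; the gripper's body (76 mm by 85 mm) begins 54 mm behind the grasp point. The pads swing forward as they close: fully open they stand 13 mm farther back than shut.
Start: joints at [-1.338, 0.469, -0.049, 1.532, 0.024, 1.141, -0.082], TCP at [0.175, 0.652, 0.242] pointing down, gripper open.
Joint ranges: [-2.59, 2.59], [-0.33, 1.99], [-1.39, 1.29], [0.1, 2.45], [-1.04, 4.18], [0.21, 1.99], [-2.66, 2.66]. Speed limits (rad/s): [2.57, 2.57, 3.14, 3.14, 3.14, 3.14, 3.14].

## Interface

Orientations are given as [roll, pitch, yaw] about the fixed x, y, z axes, in that order (R = Rz(yaw) Ry(pitch) Rx(roll)).
In Python, from plant import robot gives the robot as it stands. Calls block until the motion is done:
- robot.goto(position, orientation): joint-space move of the TCP to a pose.
- robot.move_straight(position, vel=0.15, attitude=None, contact_N=None): straight line of the TCP; attitude=None keeps the orientation; vel is the mean speed in m/s. With contact_N (N) it stops when the force on the tool has changed by that much, and returns True; else False.
- robot.move_joints(angles): joint-space move.
- robot.grip(opening, strength=None): opening from 0.0 (shut) to 1.0 (fully open); strength is the grip in N (None keeps the last); returns when the fingers have stopped.
- robot.sleep(seconds).
- robot.inverse_kinematics(position, orientation): joint angles nearest the present ones, or None.
- robot.sense(): the state.
- robot.grab_frame(name): name is "scene" or "top" or "wrist"; returns a dict with "image" (420x560x3 uint8, red, green, blue), "range_z" (420x560 float32, m along the optical axis (not along the pixel's ray), 0 where there is no reading), "fx", "fy", "cx", "cy" (pixels), "dist_coeffs" ([k1, k2, p1, p2, k3] as OpenCV has them; the pictures are not rectified), "R" (3x3) and "t" (3): a world point X has camera coordinates R X + t. Camera axes: x right, y down, z forward; pixel columns grow to the right and rows downward; lengths in m; the calibration is good to about 2 mm. A picture is of the moment at which its call begins.
A pose or a line that the arm cannot do raises robot.IKError and nothing moves.
- robot.close_job(): hands the job in; it is judged then, once.
The state is a dict: "t": time; "joint_pos": joint angles; "joint_velocities": joint speeds; "effort": joint torques, N m; "tcp_pos": TCP position; "tcp_rot": TCP orientation; "wrist_force": force on the tool from outside, world axes, zero at the start; "torque": the same for the moment, N m; "opening": opening from 0.0 (shut) to 1.0 (fully open); "gripper_force": force on a finger pad.
Only numpy, scipy, OpenCV 4.12 (cv2) and the standard library are available. Lean on these libraries where they do the work, as an engineer would, in place of code of your own. Each camera call takes 0.05 s, during which the arm holds its last target. There are 200 camera calls.

## Task

The patty press was left past its set mark and its dial has slack: turn the black knob anticlockwise until the pointer stands well short of the mark clamp (10 to 20 degrees), then bring it up clockwise and stop with the pointer tip in line with the clamp's nose and the slack taken up clockwise. Then take the tamper and press the sprung plate in the mould ring squarely down until it bottoms out, and hold it there a moment. Put the tamper back upright on its round wooden board, wholly on it, leaving the dial on its mark and the can, bottle and tub where they stand.

Things in the scene. Friction and masses are not known exactly. Their poses are not given: they have to be found in the camera images.
- press: Patty press, fixed: light grey bed 160 x 345 x 20 mm. Origin at the centre of its underside, on the counter; z up. 85 mm along its own +y: axis of the mould ring (inside diameter 118 mm, outside 128 mm, rim 60 mm above the counter). 85 mm along its own -y: vertical axis of the dial (white disc 152 mm across, top 26 mm above the counter, ticks 10 degrees apart).
- knob_grip (a point): On the axis of the round black fluted knob (45 mm across, 34 to 79 mm above the counter), 64 mm above the counter: a good height to grip, at any yaw. A white line on its top lies over the pointer in the middle of the play; at its foot, opposite the pointer, a steel drive pin has play between two lugs of the pointer's hub. Turning friction 0.15 N m; all stays where it is left.
- knob (a joint): Angle of the knob relative to the pointer (rad), positive clockwise from above. Play of 0.30 rad: +0.15 = bears clockwise (slack taken up, any clockwise turn moves the pointer at once), -0.15 = bears anticlockwise; in between the knob turns alone (0.025 N m). The knob's own angle is pointer + knob.
- pointer (a joint): Angle of the pointer about the dial's axis (rad), positive clockwise seen from above; 0 = pointer along the press's own +x. It can go from -1.3 to +1.3. Raising it lifts the plate's seat by 4 mm per rad.
- pointer_tip (a point): Tip of the dark steel pointer arm under the knob, 60 mm from the dial's axis, 32 mm above the counter. It starts 0.28 to 0.94 rad clockwise of the mark.
- mark: Set mark, fixed on the dial's rim: dark steel clamp 14 x 12 x 12 mm with a brass screw and a nose pointing at the dial's axis. Origin on the dial's axis, 26 mm above the counter; its x axis points from there to the nose (62 mm out), z up. On the mark: the pointer tip lies on this x axis. Short of it (anticlockwise): the tip has positive y in this frame; past it: negative.
- plate_top (a point): Centre of the top of the sprung round plate (113 mm across, aluminium) inside the mould ring; 46 to 54 mm above the counter at rest, 12 mm lower when bottomed. It takes about 4 N to start it and about 11 N to bottom it, the tamper's weight included; it rises again by itself.
- plate (a joint): How far the plate is pressed (m): about 0 at rest, 0.012 bottomed.
- tamper: Tamper standing upright, about 0.35 kg: steel disc 96 mm across and 18 mm thick, neck 20 mm across, round dark wooden handle 30 mm across from 35 to 120 mm above its underside. Origin at the centre of the underside, z up along the handle. It enters the mould ring with 11 mm to spare all round.
- rest: Round wooden board 132 mm across, 10 mm thick, fixed on the counter, under the tamper at the start. Origin at the centre of its underside, on the counter.
- can: Bystander: food can with a green label, 100 mm across, 115 mm tall. Origin at the centre of its underside.
- squeeze: Bystander: yellow squeeze bottle, 64 mm across, 170 mm tall. Origin at the centre of its underside.
- tub: Bystander: open white plastic tub, 104 mm across the rim, 75 mm tall. Origin at the centre of its underside.
Mind the look-alikes: they are no part of the job. What is meant by the rest is not blue, and is the smaller of those in its own colour.

How it is judged:
On the way, in this order (a step that is already met when the one before it is completed fails the run):
1. the pointer is backed off to about 10 degrees or more anticlockwise of the mark (y of pointer_tip in the frame of mark above 0.01 m), for 0.1 s.
2. the pointer is on the mark within 5 mm at its tip, with the knob bearing clockwise (knob above 0.10) (y of pointer_tip in the frame of mark between -0.005 and 0.005 m and x of pointer_tip in the frame of mark above 0.03 m and value of joint knob above 0.1 rad), for 0.3 s.
3. the tamper presses the plate down to its stop (within 1.5 mm), lying flat on it and upright within 5 degrees, for 0.4 s (value of joint plate above 0.0105 m and angle between tamper's own z axis and vertical below 0.09 rad and z of tamper in the frame of plate_top below 0.003 m and horizontal distance between tamper and plate_top below 0.014 m), for 0.4 s.
At the end, for the whole second after the job is handed in: The pointer's tip is within 5 mm of the mark's line with the knob bearing clockwise (knob above 0.10), the plate has risen again (within 3 mm), and the tamper stands still and upright on its board, within 20 mm of the board's centre (all of step 2 and value of joint plate below 0.003 m and horizontal distance between tamper and rest below 0.02 m and z of tamper in the frame of rest between 0.007 and 0.013 m and angle between tamper's own z axis and vertical below 0.09 rad and linear speed of tamper below 0.02 m/s); the robot touches nothing.
It fails at once if the can is moved more than 30 mm or tipped (distance of can from where it was at the start of the episode above 0.03 m or angle between can's own z axis and vertical above 0.3 rad).
It fails at once if the squeeze is moved more than 30 mm or tipped (distance of squeeze from where it was at the start of the episode above 0.03 m or angle between squeeze's own z axis and vertical above 0.3 rad).
It fails at once if the tub is moved more than 30 mm or tipped (distance of tub from where it was at the start of the episode above 0.03 m or angle between tub's own z axis and vertical above 0.3 rad).
It also fails if it takes over 56 s, if anything falls off the work surface, if the arm or the gripper's body presses on something with over 40 N, if the wrist force passes 120 N, or if a joint passes its speed limit or range.

## Working session

There is one attempt and no reset: what is moved stays moved. The work goes in short steps, each a Python script; the robot and the scene stay as the last script left them, time stands still between calls to the robot, and variables do not carry over. Pictures are saved under pics/ and viewed, at most 10 in all, crops included, and the job is handed in when it is done.

```bash
ls; mkdir -p pics; cat > h.py <<'E'
import numpy as np, cv2
from plant import robot
def K(f): return np.array([[f["fx"],0,f["cx"]],[0,f["fy"],f["cy"]],[0,0,1.]])
def save(f,n): cv2.imwrite(n,f["image"][:,:,::-1])
def ray(f,px,z):
    """pixels -> world points on plane height z"""
    p=cv2.undistortPoints(np.array(px,float).reshape(-1,1,2),K(f),np.array(f["dist_coeffs"],float)).reshape(-1,2)
    R=np.array(f["R"]);C=-R.T@np.array(f["t"])
    d=np.c_[p,np.ones(len(p))]@R
    return C+d*((z-C[2])/d[:,2])[:,None]
def cloud(f):
    h,w=f["range_z"].shape
    u,v=np.meshgrid(np.arange(w),np.arange(h))
    p=cv2.undistortPoints(np.c_[u.ravel(),v.ravel()].astype(float).reshape(-1,1,2),K(f),np.array(f["dist_coeffs"],float)).reshape(-1,2)
    z=f["range_z"].ravel()[:,None]
    X=(np.c_[p,np.ones(len(p))]*z-np.array(f["t"]))@np.array(f["R"])
    X[z[:,0]==0]=np.nan
    return X.reshape(h,w,3)
def proj(f,X):
    return cv2.projectPoints(np.array(X,float).reshape(-1,1,3),cv2.Rodrigues(np.array(f["R"],float))[0],np.array(f["t"],float),K(f),np.array(f["dist_coeffs"],float))[0].reshape(-1,2)
E
python3 - <<'E'
from h import *
import pickle
for n in("top","scene"):
    f=robot.grab_frame(n); save(f,f"pics/{n}0.png"); pickle.dump(f,open(n+".pkl","wb"))
    R=np.array(f["R"]);print(n,-R.T@f["t"],f["fx"])
s=robot.sense();print(s["t"],s["tcp_pos"],s["tcp_rot"],robot.nose_length)
E
```

```text
pics
top [ 0.33714675 -0.12466048  1.29741987] 505.19279942162325
scene [ 1.19838635 -0.55839885  0.84243677] 427.5257722709817
0.1 [0.17456316 0.65150555 0.24136995] [-3.13981219e+00  9.64948376e-05  2.87986608e+00] 0.011
```

View pics/top0.png

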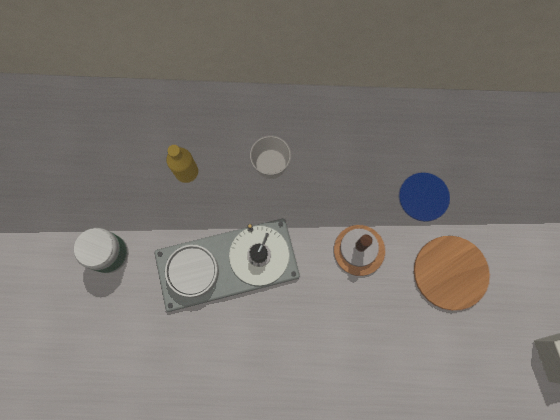

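View pics/scene0.png

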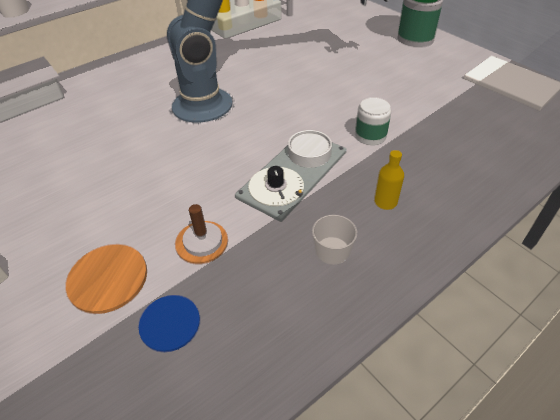

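The top view shows the press (bed centre about (228,264), ring (191,271), dial (259,255), clamp (250,228)), with the tamper on a board at (359,250). There are three boards: small orange (359,250), large orange (452,273) and blue (424,197). The small orange one is the rest, because it isn't blue and is the smaller of its colour. I'll confirm it in a crop and measure.

```bash
python3 - <<'E'
from h import *
import pickle
f=pickle.load(open("top.pkl","rb")); im=f["image"]; hsv=cv2.cvtColor(im,cv2.COLOR_RGB2HSV); X=cloud(f)
print("corners",ray(f,[[280,210],[0,0],[559,0],[280,419]],0)[:,:2].round(3).tolist())
for n,(u,v) in dict(bed=(210,300),ring=(191,271),dial=(245,265),knob=(259,252),tam=(363,242),disc=(352,245),board=(359,268),big=(452,273),can=(97,244),bot=(174,152),tub=(271,162)).items(): print(n,X[v,u].round(4))
def blob(mask,seed):
    n,l,s,c=cv2.connectedComponentsWithStats(mask.astype(np.uint8)); 
    k=l[seed[1],seed[0]]; m=(l==k)&(k>0); 
    cs=max(cv2.findContours(m.astype(np.uint8),0,1)[0],key=cv2.contourArea); return cs
h,s,v=cv2.split(hsv)
for nm,seed,z in(("rest",(359,269),.01),("big",(452,273),.01)):
    c=blob((h<18)&(s>120)&(v>60),seed); (x,y),r=cv2.minEnclosingCircle(c)
    P=ray(f,c.reshape(-1,2),z)[:,:2].astype(np.float32); print(nm,(x,y),r,cv2.minEnclosingCircle(P), cv2.fitEllipse(P))
print("hsv bed,dial,counter,ringrim",hsv[300,210],hsv[265,245],hsv[350,210],hsv[271,191])
a=cv2.resize(im[205:315,150:300],None,fx=5,fy=5,interpolation=2)[:, :, ::-1]
cv2.imwrite("pics/c1.png",a)
b=cv2.resize(im[170:320,325:495],None,fx=3,fy=3,interpolation=2)[:, :, ::-1]
cv2.imwrite("pics/c2.png",b)
E
```

```text
corners [[0.636, -0.112], [1.222, 0.714], [1.285, -0.89], [0.123, -0.132]]
bed [0.3951 0.0536 0.0152]
ring [0.4621 0.1006 0.0486]
dial [ 0.4847 -0.0294  0.023 ]
knob [ 0.5108 -0.0659  0.08  ]
tam [ 0.536  -0.3095  0.1327]
disc [ 0.5458 -0.2989  0.0233]
board [ 0.4894 -0.3185  0.0118]
big [ 0.4859 -0.5526  0.0131]
can [0.5109 0.3142 0.1141]
bot [0.7261 0.14   0.1716]
tub [ 0.7658 -0.0828  0.0045]Traceback (most recent call last):
  File "<stdin>", line 12, in <module>
  File "<stdin>", line 9, in blob
ValueError: max() iterable argument is empty
```

```bash
python3 - <<'E'
from h import *
import pickle
from scipy.optimize import least_squares
f=pickle.load(open("top.pkl","rb")); im=f["image"]; hsv=cv2.cvtColor(im,cv2.COLOR_RGB2HSV); X=cloud(f)
h,s,v=[a.astype(int) for a in cv2.split(hsv)]
print("hsv board,bed,dial,counter,ring,disc",[hsv[p[1],p[0]].tolist() for p in((359,268),(210,300),(245,265),(210,350),(191,271),(352,245))])
def big(mask,box):
    m=np.zeros(mask.shape,np.uint8);x0,x1,y0,y1=box;m[y0:y1,x0:x1]=mask[y0:y1,x0:x1]
    return max(cv2.findContours(m,0,1)[0],key=cv2.contourArea).reshape(-1,2)
def circ(P):
    r=least_squares(lambda q:np.hypot(P[:,0]-q[0],P[:,1]-q[1])-q[2],[*P.mean(0),.06],loss="soft_l1",f_scale=.001)
    return r.x.round(4),np.abs(r.fun).mean().round(4)
for nm,box,z in(("rest",(325,392,218,282),.01),("big",(400,500,230,320),.01)):
    c=big((h<18)&(s>110),box); print(nm,len(c),circ(ray(f,c,z)[:,:2]))
box=(225,295,222,290); c=big((v>190)&(s<60),box); print("dial",circ(ray(f,c,.026)[:,:2]))
hh=X[:,:,2]
def hm(lo,hi,box): 
    c=big((hh>lo)&(hh<hi),box);P=ray(f,c,0);return c
for nm,lo,hi,box,z in(("ring",.04,.075,(155,225,235,305),.06),("knobtop",.065,.095,(235,285,230,280),.079),("handle",.11,.16,(340,385,225,265),.128)):
    c=hm(lo,hi,box);print(nm,len(c),circ(ray(f,c,z)[:,:2]))
c=big((hh>.02-.011)&(hh<.4),(140,310,215,320)); q=cv2.minAreaRect(ray(f,c,.02)[:,:2].astype(np.float32));print("bed",q)
cv2.imwrite("pics/c1.png",cv2.resize(im[205:315,150:300],None,fx=5,fy=5,interpolation=2)[:, :, ::-1])
cv2.imwrite("pics/c2.png",cv2.resize(im[170:320,325:495],None,fx=3,fy=3,interpolation=2)[:, :, ::-1])
E
```

```text
hsv board,bed,dial,counter,ring,disc [[13, 121, 112], [40, 9, 88], [30, 15, 188], [11, 13, 154], [21, 10, 179], [9, 12, 151]]
rest 144 (array([ 0.5369, -0.3188,  0.0633]), np.float64(0.0008))
big 208 (array([ 0.4888, -0.5517,  0.0925]), np.float64(0.0006))
dial (array([ 0.4747, -0.1002,  0.0334]), np.float64(0.0))
ring 147 (array([0.4627, 0.0988, 0.0631]), np.float64(0.0007))
knobtop 53 (array([ 0.5105, -0.0629,  0.0208]), np.float64(0.0008))
handle 37 (array([ 0.54  , -0.3145,  0.0147]), np.float64(0.0008))
bed ((0.48931485414505005, 0.018755927681922913), (0.16532409191131592, 0.34236839413642883), 16.40643310546875)
```

View pics/c1.png

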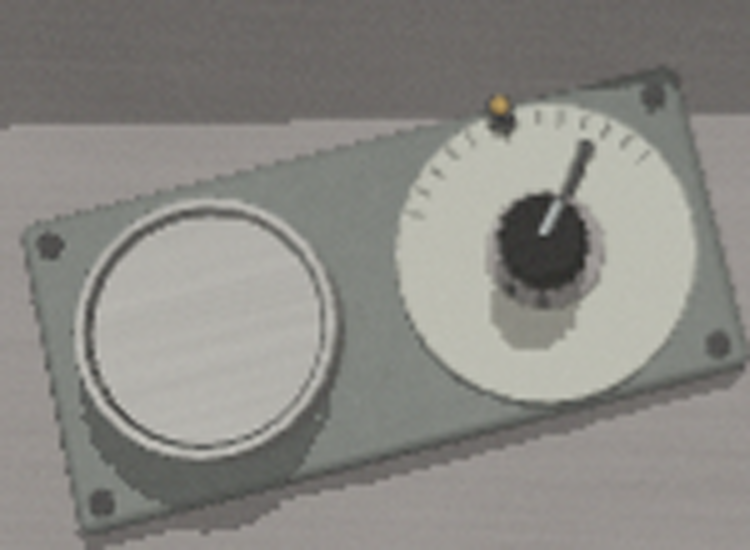

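View pics/c2.png

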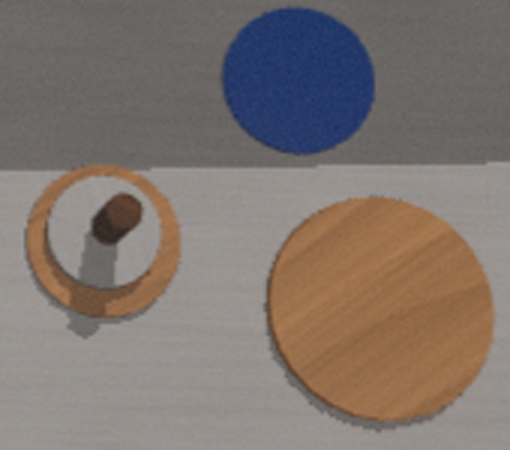

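The crop confirms the small orange board at (359,250) as the rest, with the tamper on it. Pointer tip is at about pixel (267,234) and the clamp nose at about (250,230), so the pointer is past the mark. Sizes check: ring to knob measures 0.1686 m against 0.170, and the boards' sizes fit. Next I'll look at the dial with the wrist camera.

```bash
python3 - <<'E'
from h import *
import pickle
f=pickle.load(open("top.pkl","rb"))
a=ray(f,[[267.2,234.4],[250.2,230.2]],.032)[:,:2]-[.5105,-.0629]
print(a,np.hypot(*a.T),np.degrees(np.arctan2(a[:,1],a[:,0])))
for p in([.5105,-.0629,.056],[.4627,.0988,.14],[.54,-.3145,.09]):
  for y in np.arange(-3,3.2,.5):
    q=robot.inverse_kinematics(p,[np.pi,0,y]); print(p[1],y.round(2),None if q is None else np.round(q,2).tolist())
E
```

```text
[[ 0.05290546 -0.01932188]
 [ 0.06210779  0.02439646]] [0.05632338 0.06672755] [-20.06296254  21.44531771]
-0.0629 -3.0 [-0.21, 0.48, 0.32, 2.09, -0.25, 0.61, 2.0]
-0.0629 -2.5 [-0.13, 0.47, 0.22, 2.08, -0.17, 0.61, 2.42]
-0.0629 -2.0 [0.78, 0.69, -1.0, 2.03, 0.79, 0.86, 2.05]
-0.0629 -1.5 [-0.74, 0.76, 1.11, 2.11, -0.93, 0.88, -2.14]
-0.0629 -1.0 [-0.74, 0.76, 1.11, 2.11, -0.93, 0.88, -1.64]
-0.0629 -0.5 [-0.74, 0.76, 1.11, 2.11, -0.93, 0.88, -1.14]
-0.0629 0.0 [-0.63, 0.63, 0.9, 2.11, -0.75, 0.75, -0.81]
-0.0629 0.5 [-0.58, 0.6, 0.83, 2.11, -0.68, 0.72, -0.37]
-0.0629 1.0 [-0.56, 0.59, 0.8, 2.11, -0.66, 0.71, 0.1]
-0.0629 1.5 [-0.54, 0.57, 0.76, 2.11, -0.62, 0.7, 0.57]
-0.0629 2.0 [-0.49, 0.55, 0.69, 2.1, -0.56, 0.68, 1.01]
-0.0629 2.5 [-0.41, 0.52, 0.58, 2.1, -0.47, 0.65, 1.42]
-0.0629 3.0 [-0.28, 0.49, 0.4, 2.09, -0.32, 0.62, 1.78]
0.0988 -3.0 [-0.51, 0.27, 0.25, 2.12, -0.09, 0.76, 1.51]
0.0988 -2.5 [-0.44, 0.27, 0.17, 2.11, -0.06, 0.76, 1.98]
0.0988 -2.0 [-0.35, 0.27, 0.05, 2.11, -0.02, 0.76, 2.43]
0.0988 -1.5 [0.61, 0.54, -1.17, 2.06, 0.62, 0.95, 2.32]
0.0988 -1.0 [-1.16, 0.47,
[... 525 characters left out ...]
7, 0.82, 2.02]
-0.3145 -2.5 [1.02, 0.7, -0.81, 1.76, 0.61, 0.95, 2.17]
-0.3145 -2.0 [-0.25, 0.84, 1.11, 1.83, -0.88, 1.05, -2.35]
-0.3145 -1.5 [-0.25, 0.84, 1.11, 1.83, -0.88, 1.05, -1.85]
-0.3145 -1.0 [-0.25, 0.84, 1.11, 1.83, -0.88, 1.05, -1.35]
-0.3145 -0.5 [-0.25, 0.84, 1.11, 1.83, -0.88, 1.05, -0.85]
-0.3145 0.0 [0.01, 0.63, 0.64, 1.82, -0.49, 0.85, -0.68]
-0.3145 0.5 [-0.08, 0.67, 0.78, 1.83, -0.6, 0.89, -0.08]
-0.3145 1.0 [0.01, 0.63, 0.65, 1.82, -0.49, 0.86, 0.32]
-0.3145 1.5 [0.02, 0.62, 0.63, 1.82, -0.47, 0.85, 0.81]
-0.3145 2.0 [0.03, 0.62, 0.61, 1.82, -0.46, 0.85, 1.3]
-0.3145 2.5 [-0.02, 0.64, 0.68, 1.82, -0.52, 0.86, 1.84]
-0.3145 3.0 [-0.09, 0.68, 0.81, 1.83, -0.62, 0.9, 2.43]
```

```bash
python3 - <<'E'
from h import *
import pickle
robot.goto([.5105,-.0629,.23],[np.pi,0,.5])
f=robot.grab_frame("wrist"); save(f,"pics/w1.png"); pickle.dump(f,open("w1.pkl","wb"))
R=np.array(f["R"]);print(-R.T@f["t"],R[2],robot.sense()["t"])
print(proj(f,[[.5105,-.0629,.079],[.5105,-.0629,.026]]))
E
```

```text
[ 0.5821217  -0.02329019  0.36142912] [-0.28240332 -0.15554418 -0.94660149] 2.9333
[[285.89073113 197.2389798 ]
 [285.84768633 183.43246264]]
```

View pics/w1.png

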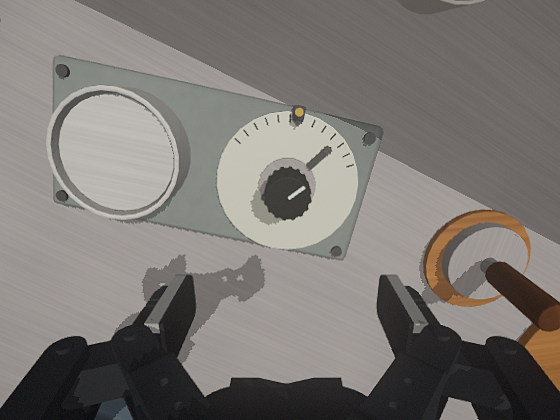

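The wrist view shows the knob top at (288,193), the pointer tip at about (329,149), the clamp at (298,113) with its nose at about (297,123), the ring at (115,152), and the tamper to the right. Now I'll refine the positions here.

```bash
cat >> h.py <<'E'
from scipy.optimize import least_squares
def big(mask,box):
    m=np.zeros(mask.shape,np.uint8);x0,x1,y0,y1=box;m[y0:y1,x0:x1]=mask[y0:y1,x0:x1]
    return max(cv2.findContours(m,cv2.RETR_EXTERNAL,1)[0],key=cv2.contourArea).reshape(-1,2)
def circ(P):
    r=least_squares(lambda q:np.hypot(P[:,0]-q[0],P[:,1]-q[1])-q[2],[*P.mean(0),.05],loss="soft_l1",f_scale=.0005)
    return r.x.round(4),np.abs(r.fun).mean().round(5)
E
python3 - <<'E'
from h import *
import pickle
f=pickle.load(open("w1.pkl","rb")); im=f["image"]; h,s,v=[a.astype(int) for a in cv2.split(cv2.cvtColor(im,cv2.COLOR_RGB2HSV))]; X=cloud(f)
print("px dial,bed,counter,dark",[(h[b,a],s[b,a],v[b,a]) for a,b in((240,190),(200,150),(200,250),(330,90),(288,205))])
z=X[:,:,2]
print("heights knob,dial,plate,rim",z[200,290],z[170,240],z[150,115],z[208,90])
m=(h>20)&(h<40)&(v>170); c=cv2.convexHull(big(m,(205,370,90,255))).reshape(-1,2); print("dial",circ(ray(f,c,.026)[:,:2]))
c=big((z>.07)&(z<.09),(250,330,150,235)); print("knob",len(c),circ(ray(f,c,.079)[:,:2]))
c=cv2.convexHull(big((z>.054)&(z<.07),(40,195,75,225))).reshape(-1,2); print("ring",len(c),circ(ray(f,c,.06)[:,:2]))
# pointer: dark pixels on the dial at radius 35..66 ; mark: screw/clamp pixels
C=np.array([.5105,-.0629])
u,w=np.meshgrid(np.arange(560),np.arange(420)); G=ray(f,np.c_[u.ravel(),w.ravel()],.032)[:,:2].reshape(420,560,2)-C
r=np.hypot(*G.transpose(2,0,1)); a=np.degrees(np.arctan2(G[...,1],G[...,0]))
d=(v<100)
for nm,k in(("ptr",d&(r>.03)&(r<.058)&(a>-40)&(a<0)),("mark",(v<80)&(r>.056)&(r<.085)&(a>0)&(a<45))): 
    print(nm,k.sum(),np.median(a[k]),r[k].min(),r[k].max(),np.c_[u[k],w[k]].mean(0))
k=(s>110)&(h>10)&(h<30)&(r<.09)&(v>120); px=np.c_[u[k],w[k]].mean(0);print("screw",px,k.sum()); 
for zz in(.038,.042):
  g=ray(f,[px],zz)[0,:2]-C; print(np.hypot(*g),np.degrees(np.arctan2(g[1],g[0])))
cv2.imwrite("pics/w1c.png",cv2.resize(im[95:240,205:375],None,fx=4,fy=4,interpolation=2)[:,:,::-1])
E
```

```text
px dial,bed,counter,dark [(np.int64(30), np.int64(18), np.int64(194)), (np.int64(50), np.int64(11), np.int64(139)), (np.int64(11), np.int64(13), np.int64(161)), (np.int64(13), np.int64(16), np.int64(111)), (np.int64(24), np.int64(20), np.int64(64))]
heights knob,dial,plate,rim 0.07950735175233528 0.026194068553017615 0.052658447010983815 0.05944397158522667
dial (array([ 0.51  , -0.0645,  0.0754]), np.float64(0.00015))
knob 150 (array([ 0.5108, -0.0638,  0.0212]), np.float64(0.00062))
ring 42 (array([0.4627, 0.0973, 0.0641]), np.float64(0.00034))
ptr 175 -20.171286099459454 0.030258868757812345 0.0577910546501515 [318.17142857 157.38857143]
mark 91 20.362398606072038 0.06472766951429328 0.08166011488458692 [297.72527473 116.16483516]
screw [298.70689655 111.65517241] 58
0.07494761383095402 19.263194636533242
0.07501869482113636 19.393201577216338
```

View pics/w1c.png

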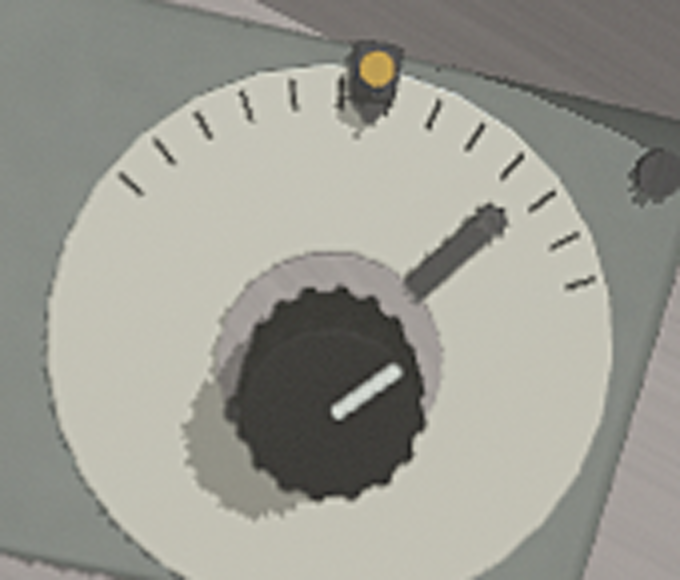

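```bash
cat >> h.py <<'E'
C=np.array([.5102,-.0643])
def brg(f,px,z):
    g=ray(f,[px],z)[0,:2]-C; return np.degrees(np.arctan2(g[1],g[0])),np.hypot(*g)
def turn(d):
    q=list(robot.sense()["joint_pos"]); q[6]+=d; robot.move_joints(q)
E
python3 - <<'E'
from h import *
import pickle
f=pickle.load(open("w1.pkl","rb"))
px=lambda a,b:(205+a/4,95+b/4)
p=brg(f,px(491,218),.032);m=brg(f,px(368,121),.032)
w=ray(f,[px(337,412),px(398,371)],.079)[:,:2];d=w[1]-w[0];k=np.degrees(np.arctan2(d[1],d[0]))
print("ptr",p,"nose",m,"line",k, "screw",brg(f,px(376,69),.04), "knob rel cw rad",np.radians(p[0]-k))
rel=np.radians(p[0]-k); ang=np.radians(m[0]-p[0])+.27+max(0,min(.3,rel+.15)); print("turn",ang)
robot.move_straight([*C,.056],vel=.12)
robot.grip(0.,strength=40)
s=robot.sense();print(s["opening"],s["gripper_force"],s["wrist_force"],s["t"])
turn(ang)
s=robot.sense();print(s["wrist_force"],s["torque"],s["t"])
robot.sleep(.2)
f=robot.grab_frame("wrist");save(f,"pics/w2.png");pickle.dump(f,open("w2.pkl","wb"))
f=robot.grab_frame("top");pickle.dump(f,open("t2.pkl","wb"))
a=cv2.imread("pics/w2.png");b=cv2.resize(f["image"][205:305,210:310,::-1],(240,240),interpolation=2);a[180:420,320:560]=b;cv2.imwrite("pics/w2b.png",a)
E
```

```text
ptr (np.float64(-18.898377274796417), np.float64(0.056152590356458885)) nose (np.float64(19.576554225387465), np.float64(0.06252927263612712)) line -26.189533555533867 screw (np.float64(19.97437274284033), np.float64(0.07524116451893027)) knob rel cw rad 0.12725468337633253
turn 1.2187689175338225
0.4840119120227846 39.7751122713089 [-1.78324582  1.21663335  4.77327613] 5.0083
[ 5.16172618 -1.9446507  -6.55817316] [-0.46895199 -1.11423058  0.0608152 ] 6.125
```

View pics/w2b.png

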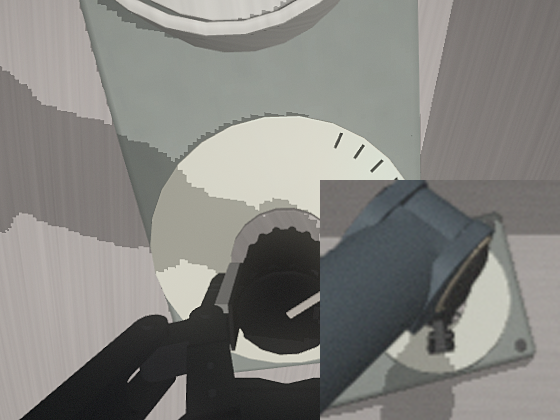

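The top view is blocked by the arm, and my inset covers the right part of the wrist frame. I'll read the pointer numerically from the full wrist frame, using dark pixels in an annulus on the dial.

```bash
cat >> h.py <<'E'
def ptr(f,lo=.034,hi=.054):
    """bearings of dark elongated things on the dial annulus: (bearing, n px, r max)"""
    v=f["image"].max(2); u,w=np.meshgrid(np.arange(560),np.arange(420))
    G=ray(f,np.c_[u.ravel(),w.ravel()],.032)[:,:2].reshape(420,560,2)-C
    r=np.hypot(G[...,0],G[...,1]); a=np.degrees(np.arctan2(G[...,1],G[...,0]))
    n,l,s,c=cv2.connectedComponentsWithStats(((v<110)&(r>lo)&(r<hi)).astype(np.uint8))
    return [(round(float(np.median(a[l==i])),1),round(float(np.ptp(a[l==i])),1),int(s[i,4]),c[i].round().tolist(),round(float(r[l==i].max()),4)) for i in range(1,n) if s[i,4]>25 and abs(np.median(a[l==i]))<90]
E
python3 - <<'E'
from h import *
import pickle
for n in("w1","w2"): f=pickle.load(open(n+".pkl","rb")); print(n,ptr(f),ptr(f,.062,.08))
i=f["image"][80:380,200:560]; cv2.imwrite("pics/w2c.png",cv2.resize(i[:,:,::-1],None,fx=2,fy=2))
E
```

```text
w1 [(-18.5, 10.2, 135, [319.0, 157.0], 0.054)] [(21.1, 12.5, 149, [297.0, 116.0], 0.08)]
w2 [(38.1, 13.6, 396, [356.0, 225.0], 0.054), (-82.5, 157.9, 5263, [285.0, 313.0], 0.054)] [(77.4, 0.8, 33, [338.0, 139.0], 0.0728), (67.9, 1.0, 37, [359.0, 151.0], 0.0724), (58.1, 0.8, 34, [376.0, 166.0], 0.0722), (38.7, 0.9, 26, [401.0, 201.0], 0.0711), (28.8, 1.1, 33, [407.0, 221.0], 0.071), (22.2, 12.5, 629, [417.0, 233.0], 0.08), (-38.2, 35.6, 1570, [367.0, 338.0], 0.08), (-81.6, 16.3, 35, [287.0, 353.0], 0.0633)]
```

View pics/w2c.png

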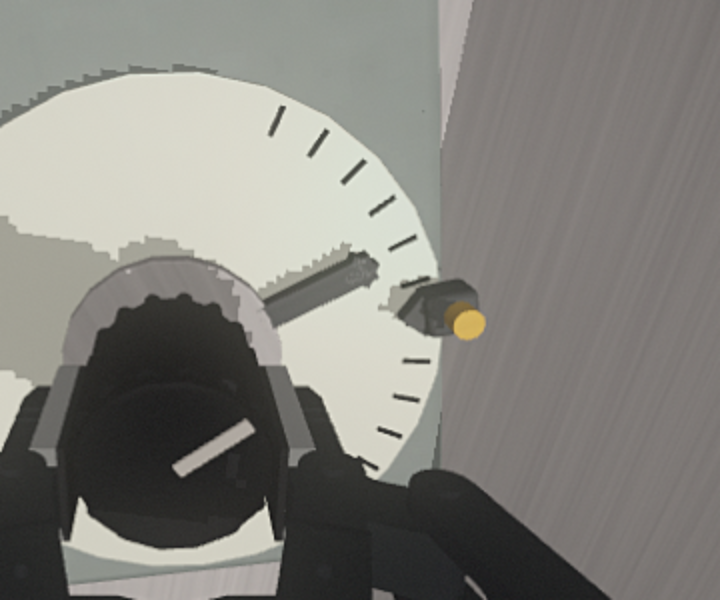

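The crop shows the pointer tip at pixel (384,212), clearly anticlockwise of the nose tip at (398,232). I'll measure it, then turn clockwise part of the way and re-measure.

```bash
python3 - <<'E'
from h import *
import pickle
f=pickle.load(open("w2.pkl","rb"))
p=brg(f,(384,212),.032); m=brg(f,(398,232.5),.032); print("tip",p,"nose",m)
w=ray(f,[(288.5,316),(326,293)],.079)[:,:2];d=w[1]-w[0];k=np.degrees(np.arctan2(d[1],d[0]));print("line",k)
for a in(.30+np.radians(p[0]-m[0])-.06,):
    print("turn",-a); turn(-a)
robot.sleep(.2)
f=robot.grab_frame("wrist");save(f,"pics/w3.png");pickle.dump(f,open("w3.pkl","wb"))
print(ptr(f),ptr(f,.062,.08)); s=robot.sense(); print(s["t"],s["wrist_force"])
print("px of nominal nose/tip rays", proj(f,[[C[0]+r*np.cos(np.radians(m[0])),C[1]+r*np.sin(np.radians(m[0])),.032] for r in(.03,.045,.06)]))
i=f["image"]; cv2.imwrite("pics/w3c.png",cv2.resize(i[80:380,200:560][:,:,::-1],None,fx=2,fy=2))
E
```

```text
tip (np.float64(37.640232182941666), np.float64(0.05774854927542297)) nose (np.float64(24.287906256978154), np.float64(0.06132666110924098))
line 44.6481904323096
turn -0.47304205020746387
[(27.0, 12.9, 434, [344.0, 207.0], 0.054)] [(76.3, 0.7, 31, [273.0, 130.0], 0.073), (66.7, 0.7, 30, [298.0, 130.0], 0.073), (57.1, 0.8, 34, [322.0, 134.0], 0.0728), (47.5, 0.8, 36, [344.0, 143.0], 0.0727), (37.9, 1.0, 37, [364.0, 155.0], 0.0724), (22.5, 13.9, 646, [394.0, 177.0], 0.0799), (28.2, 1.2, 42, [381.0, 170.0], 0.0719), (-65.4, 34.1, 1551, [367.0, 338.0], 0.08)]
7.2 [-1.17174979 -1.16256357  0.72713943]
px of nominal nose/tip rays [[327.94277386 226.02819407]
 [350.25296828 207.36434791]
 [373.37361129 187.98951187]]
```

View pics/w3c.png

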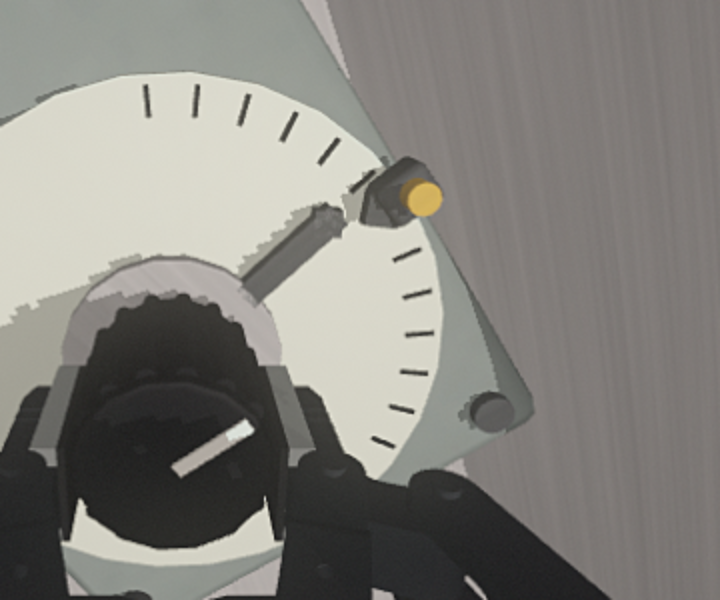

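The tip is at pixel (366,187) and the nose tip at about (381,187), so the pointer is slightly short of the mark, as planned. I'll compute the remainder, finish the turn, release, and check from the earlier clear viewpoint.

```bash
python3 - <<'E'
from h import *
import pickle
f=pickle.load(open("w3.pkl","rb"))
p=brg(f,(366,187.5),.032); m=brg(f,(381,187),.032); print("tip",p,"nose",m,"screw",brg(f,(411.5,179.5),.044))
d=np.radians(p[0]-m[0]); print("remaining rad",d)
d=float(np.clip(d,0,.08))
print("turn",d); turn(-d); robot.sleep(.1); robot.grip(.7); robot.move_straight([*C,.23],vel=.2)
robot.goto([.5105,-.0629,.23],[np.pi,0,.5])
f=robot.grab_frame("wrist");save(f,"pics/w4.png");pickle.dump(f,open("w4.pkl","wb"))
f0=pickle.load(open("w1.pkl","rb"))
print("w1",ptr(f0),ptr(f0,.062,.08)); print("w4",ptr(f),ptr(f,.062,.08),ptr(f,.034,.057),robot.sense()["t"])
# white line on knob
for g in(f0,f):
    v=g["image"].min(2).astype(int); q=proj(g,[[*C,.079]])[0].astype(int); k=np.zeros_like(v,bool); k[q[1]-13:q[1]+14,q[0]-15:q[0]+18]=1
    yy,xx=np.nonzero(k&(v>140)); P=ray(g,np.c_[xx,yy],.079)[:,:2]; 
    vx,vy,_,_=cv2.fitLine(P.astype(np.float32),cv2.DIST_L2,0,.01,.01).ravel(); print("line",len(P),np.degrees(np.arctan2(vy,vx)),P.mean(0))
cv2.imwrite("pics/w4c.png",cv2.resize(f["image"][95:240,205:375],None,fx=4,fy=4,interpolation=2)[:,:,::-1])
E
```

```text
tip (np.float64(27.006337893431876), np.float64(0.05749580441476885)) nose (np.float64(22.282097983608292), np.float64(0.06317591923742608)) screw (np.float64(21.05449649468061), np.float64(0.07520613480046816))
remaining rad 0.08245354108054155
turn 0.08
w1 [(-18.5, 10.2, 135, [319.0, 157.0], 0.054)] [(21.1, 12.5, 149, [297.0, 116.0], 0.08)]
w4 [(21.7, 9.7, 131, [292.0, 142.0], 0.054)] [(21.2, 11.4, 145, [296.0, 115.0], 0.0799)] [(21.8, 9.7, 155, [292.0, 140.0], 0.057)] 9.55
line 70 -23.869818 [ 0.51888514 -0.06861103]
line 51 13.703992 [ 0.51721851 -0.06273926]
```

View pics/w4c.png

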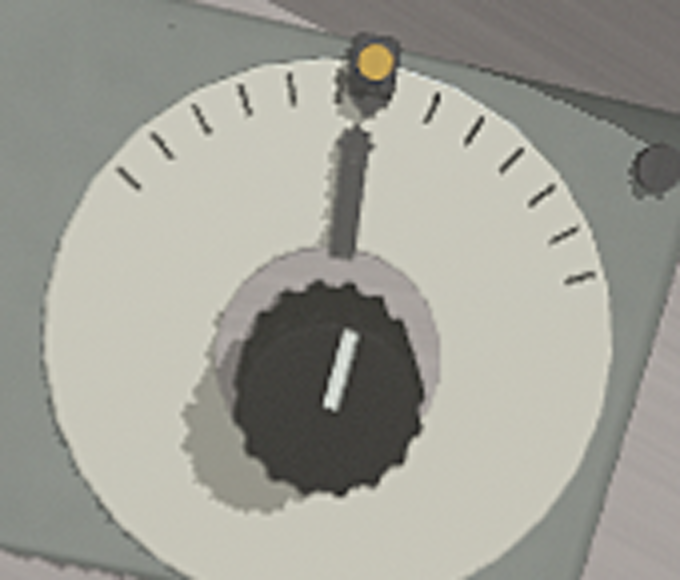

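The pointer tip is at pixel (294,128), almost in line with the nose at (297,124), and the white line lies clockwise of the pointer, so the slack is taken up. I'll quantify this more precisely, including from the top camera once the arm has moved clear.

```bash
python3 - <<'E'
from h import *
import pickle
f=pickle.load(open("w4.pkl","rb"))
px=lambda a,b:(205+a/4,95+b/4)
# re-estimate dial centre in this frame, then bearings about it
h,s,v=[a.astype(int) for a in cv2.split(cv2.cvtColor(f["image"],cv2.COLOR_RGB2HSV))]
c=cv2.convexHull(big((h>20)&(h<40)&(v>170),(205,370,90,255))).reshape(-1,2); q=circ(ray(f,c,.026)[:,:2]);print("dial",q)
import h as H; H.C=q[0][:2]
print("tip",brg(f,px(357,133),.034),"nose",brg(f,px(370,119),.034),"screw",brg(f,px(375.5,62),.042))
a,b=ray(f,[px(343,258),px(357,133)],.034)[:,:2]; d=b-a; print("arm dir",np.degrees(np.arctan2(d[1],d[0])))
w=ray(f,[px(330,407),px(351,331)],.079)[:,:2];d=w[1]-w[0];print("line",np.degrees(np.arctan2(d[1],d[0])))
z=cloud(f)[...,2]; print("plate",np.nanmedian(z[140:165,100:130]))
# clamp: axis from its own symmetric outline (dark px above dial) 
E
```

```text
dial (array([ 0.51  , -0.0645,  0.0755]), np.float64(0.00016))
tip (np.float64(21.33645581387701), np.float64(0.05824445618634549)) nose (np.float64(18.83276247259369), np.float64(0.06204698342968783)) screw (np.float64(19.965098891564036), np.float64(0.07566190099545812))
arm dir 22.666428073928785
line 13.981530470263335
plate 0.049423341401655996
```

The tip is 1.4–2.5° short, which is about 2 mm (limit 5 mm), and the knob bears clockwise at about 0.13–0.15. That is good, so I'll leave the dial. Next is the tamper: refine the handle position from the wrist camera, then grip and lift.

```bash
python3 - <<'E'
from h import *
import sys,pickle
robot.grip(1.0)
robot.goto([.54,-.3145,.24],[np.pi,0,1.0])
f=robot.grab_frame("wrist"); z=cloud(f); save(f,"pics/w5.png")
q=proj(f,[[.54,-.3145,.13]])[0].astype(int)
m=(z[...,2]>.122)&(z[...,2]<.14)&(np.hypot(z[...,0]-.54,z[...,1]+.3145)<.04)
c=cv2.convexHull(big(m,(0,560,0,420))).reshape(-1,2); T,e=circ(ray(f,c,.130)[:,:2]); print("handle",T,e,len(c))
m=(np.abs(z[...,2]-.028)<.006)&(np.hypot(z[...,0]-.54,z[...,1]+.3145)<.07)
c=cv2.convexHull(big(m,(0,560,0,420))).reshape(-1,2); print("disc",circ(ray(f,c,.028)[:,:2]))
hh,s,v=[a.astype(int) for a in cv2.split(cv2.cvtColor(f["image"],cv2.COLOR_RGB2HSV))]
m=(hh<18)&(s>110)&(np.hypot(z[...,0]-.537,z[...,1]+.319)<.08)&(z[...,2]<.02)
c=cv2.convexHull(big(m,(0,560,0,420))).reshape(-1,2); print("rest",circ(ray(f,c,.01)[:,:2]))
if np.hypot(T[0]-.54,T[1]+.3145)>.006 or abs(T[2]-.015)>.003: print("check"); sys.exit()
x,y=T[:2]
hit=robot.move_straight([x,y,.097],vel=.12,contact_N=8); print("hit",hit)
if hit: sys.exit()
robot.grip(0.,strength=70); s=robot.sense(); print(s["opening"],s["gripper_force"],s["tcp_pos"])
robot.move_straight([x,y,.19],vel=.12); s=robot.sense(); print(s["wrist_force"],s["opening"],s["t"])
pickle.dump((x,y),open("T.pkl","wb"))
E
```

```text
handle [ 0.5406 -0.3173  0.0151] 0.00023 23
disc (array([ 0.5398, -0.3183,  0.0477]), np.float64(0.00015))
rest (array([ 0.5355, -0.3204,  0.0651]), np.float64(0.00013))
hit False
0.33319095125176473 68.84945511817932 [ 0.54102751 -0.31752988  0.09736539]
[ 0.21077906  0.60486713 -3.99146599] 0.3388577156732895 13.8
```

The tamper is held: opening fits the 30 mm handle and the weight reads 4 N. Now carry it to the ring and press.

```bash
python3 - <<'E'
from h import *
P=np.array([.4626,.0983]); off=np.array([.0006,.0])
t=P+off
robot.move_straight([.5406,-.3173,.22],vel=.15)
robot.move_straight([*t,.22],vel=.2)
s=robot.sense(); print(s["tcp_pos"],s["tcp_rot"],s["t"])
print(robot.move_straight([*t,.150],vel=.1,contact_N=10))
hit=robot.move_straight([*t,.112],vel=.025,contact_N=18); s=robot.sense()
print(hit,s["tcp_pos"],s["wrist_force"],s["torque"],s["t"])
robot.sleep(.8); s=robot.sense(); print(s["tcp_pos"],s["wrist_force"],s["opening"],s["t"])
E
```

```text
[0.46333196 0.09743972 0.22003846] [3.14136405e+00 1.17131063e-04 9.98517804e-01] 16.4167
False
True [0.46354372 0.09834735 0.12450735] [-2.60744092  0.13412988  8.5312178 ] [-0.05752907  0.47949066 -0.00744464] 18.2833
[0.46352296 0.09838691 0.12452898] [-1.82303808  0.28103604  9.02181373] 0.32947254102579165 19.0833
```

Contact height 0.0371 matches the expected bottomed height of 0.0374. I'll add a little force for margin and hold.

```bash
python3 - <<'E'
from h import *
s=robot.sense(); x,y,z=s["tcp_pos"]
hit=robot.move_straight([x,y,z-.003],vel=.01,contact_N=14); s=robot.sense(); print(hit,s["tcp_pos"],s["wrist_force"])
robot.sleep(1.); s=robot.sense(); print(s["tcp_pos"],s["wrist_force"],s["torque"],s["t"])
f=robot.grab_frame("scene"); save(f,"pics/s6.png"); X=cloud(f)
# handle tilt from the scene view: dark-wood points vs TCP axis ; disc-top heights
m=(np.hypot(X[...,0]-.463,X[...,1]-.098)<.047)&(X[...,2]>.045)&(X[...,2]<.075)
Q=X[m]; print(len(Q)); 
if len(Q)>50:
    A=np.c_[Q[:,:2]-Q[:,:2].mean(0),np.ones(len(Q))]; co=np.linalg.lstsq(A,Q[:,2],rcond=None)[0]; print("disc top plane",co)
E
```

```text
True [0.4638298  0.0983433  0.12449878] [-3.03795009 -0.45578184  9.90485554]
[0.46377684 0.09834369 0.1245031 ] [-1.06819466 -0.95126176 10.15332982] [-0.18389972  0.6366584  -0.00426005] 20.3083
462
disc top plane [-0.00949135  0.01644551  0.05594589]
```

```bash
python3 - <<'E'
from h import *
s=robot.sense(); x,y,z=s["tcp_pos"]
hit=robot.move_straight([x,y,z-.0015],vel=.01,contact_N=30); robot.sleep(.7); s=robot.sense(); print(hit,s["tcp_pos"],s["wrist_force"],s["t"])
E
```

```text
False [0.46418047 0.09837863 0.12433499] [-4.44674767 -1.07399404 16.90280625] 21.3167
```

Firmly bottomed: total about 20 N with only 0.15 mm further travel. Now lift and return the tamper to its board.

```bash
python3 - <<'E'
from h import *
x,y,_=robot.sense()["tcp_pos"]; t=[.5365,-.3198]
robot.move_straight([x,y,.14],vel=.04)
robot.move_straight([x,y,.22],vel=.12)
robot.move_straight([*t,.22],vel=.2)
robot.move_straight([*t,.112],vel=.12)
hit=robot.move_straight([*t,.093],vel=.02,contact_N=4); s=robot.sense(); print(hit,s["tcp_pos"],s["wrist_force"],s["t"])
robot.sleep(.3); robot.grip(1.0); robot.sleep(.3)
robot.move_straight([*t,.24],vel=.12)
f=robot.grab_frame("wrist"); save(f,"pics/w7.png"); z=cloud(f)
r=np.hypot(z[...,0]-t[0],z[...,1]-t[1])
c=cv2.convexHull(big((z[...,2]>.122)&(z[...,2]<.14)&(r<.05),(0,560,0,420))).reshape(-1,2); print("handle",circ(ray(f,c,.130)[:,:2]))
m=(np.abs(z[...,2]-.028)<.006)&(r<.08); c=cv2.convexHull(big(m,(0,560,0,420))).reshape(-1,2); print("disc",circ(ray(f,c,.028)[:,:2]),np.nanmedian(z[...,2][m]))
h,s,v=[a.astype(int) for a in cv2.split(cv2.cvtColor(f["image"],cv2.COLOR_RGB2HSV))]
c=cv2.convexHull(big((h<18)&(s>110)&(r<.09)&(z[...,2]<.02),(0,560,0,420))).reshape(-1,2); print("rest",circ(ray(f,c,.01)[:,:2]))
# dial check from the earlier viewpoint
robot.goto([.5105,-.0629,.23],[np.pi,0,.5]); f=robot.grab_frame("wrist"); Z=cloud(f)[...,2]
print("dial",ptr(f),ptr(f,.062,.08),"plate",np.nanmedian(Z[140:165,100:130]))
v=f["image"].min(2).astype(int); q=proj(f,[[*C,.079]])[0].astype(int); k=np.zeros_like(v,bool); k[q[1]-13:q[1]+14,q[0]-15:q[0]+18]=1
yy,xx=np.nonzero(k&(v>140)); P=ray(f,np.c_[xx,yy],.079)[:,:2]; l=cv2.fitLine(P.astype(np.float32),cv2.DIST_L2,0,.01,.01).ravel(); print("line",np.degrees(np.arctan2(l[1],l[0])),robot.sense()["t"])
E
```

```text
True [ 0.53625824 -0.31961787  0.09725952] [-1.20821799  0.75470368  4.7151721 ] 26.7417
handle (array([ 0.5355, -0.3194,  0.015 ]), np.float64(0.0002))
disc (array([ 0.5348, -0.3202,  0.0477]), np.float64(0.00012)) 0.028088140455020803
rest (array([ 0.5356, -0.3204,  0.0651]), np.float64(0.00012))
dial [(23.2, 10.1, 128, [289.0, 142.0], 0.0538)] [(21.2, 12.6, 147, [295.0, 115.0], 0.0799)] plate 0.04925162079493767
line 14.665481 30.3917
```

The tamper is centred on its board, within 1 mm. The pointer now reads 23.2° against 21.7° before, so it has crept anticlockwise to about 3.4° (3.5 mm) short. I'll nudge it clockwise to regain margin.

```bash
cat > nudge.py <<'E'
from h import *
import sys
def meas():
    f=robot.grab_frame("wrist"); save(f,"pics/n%d.png"%int(robot.sense()["t"]*10))
    v=f["image"].min(2).astype(int); q=proj(f,[[*C,.079]])[0].astype(int); k=np.zeros_like(v,bool); k[q[1]-13:q[1]+14,q[0]-15:q[0]+18]=1
    yy,xx=np.nonzero(k&(v>140)); P=ray(f,np.c_[xx,yy],.079)[:,:2]; l=cv2.fitLine(P.astype(np.float32),cv2.DIST_L2,0,.01,.01).ravel()
    hsv=cv2.cvtColor(f["image"],cv2.COLOR_RGB2HSV); m=(hsv[...,1]>110)&(hsv[...,0]>10)&(hsv[...,0]<30)&(hsv[...,2]>120)
    e=proj(f,[[C[0]+.075*np.cos(.35),C[1]+.075*np.sin(.35),.042]])[0].astype(int); b=np.zeros_like(m); b[e[1]-15:e[1]+15,e[0]-15:e[0]+15]=1
    yy,xx=np.nonzero(m&b); sc=brg(f,(xx.mean(),yy.mean()),.042)
    print("ptr",[p[:2] for p in ptr(f)],"tipward",[p[:2] for p in ptr(f,.048,.057)],"screw",sc,"line",np.degrees(np.arctan2(l[1],l[0])),robot.sense()["t"])
if __name__=="__main__":
    meas(); a=float(sys.argv[1])
    robot.grip(.8); robot.move_straight([*C,.056],vel=.15); robot.grip(0.,strength=40); turn(-a); robot.sleep(.1)
    robot.grip(.8); robot.move_straight([*C,.23],vel=.2); robot.goto([.5105,-.0629,.23],[np.pi,0,.5]); meas()
E
python3 nudge.py .055
```

```text
ptr [(23.2, 9.7)] tipward [(23.3, 7.4)] screw (np.float64(20.237924548289726), np.float64(0.07566398333470131)) line 15.14323 30.4417
ptr [(20.5, 9.4)] tipward [(20.7, 8.5)] screw (np.float64(20.262898538334593), np.float64(0.07566042772513355)) line 10.901684 34.4667
```

The pointer is now at 20.5° against the mark at 20.2°, with the line 9.6° (0.167 rad) clockwise of it. The plate has risen again and the gripper is clear, so I'm handing in.

```bash
python3 -c "
from plant import robot
print(robot.close_job(), robot.sense()['t'])"
```

```text
the job is handed in; nothing more can be done
the job is handed in; nothing more can be done
```

The job is handed in at about 34.5 s, but no verdict came back: by my measurements the pointer is within about 1 mm of the mark with the slack taken up clockwise, the plate was pressed to its stop and rose again, the tamper is upright within 1 mm of its board's centre, and the arm never went near the can, bottle or tub, though I did not re-measure them.

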